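Drift a shelf arm into line

ROBOT

A 6-joint arm with a two-finger parallel gripper is mounted at the origin on the work surface. World frame = base frame: x ahead of the robot, y to its left, z up, the work surface at z = 0. Lengths are in m, angles in rad, forces in N, time in s.
With the tool pointing down it reaches from about 0.375 to 0.9 m from the base axis. Payload 3.1 kg.
Tool frame: the origin (TCP) lies midway between the tips of the shut fingers; the grasp point (between the pads) lies 19 mm behind it; z points along the fingers, y is the line along which they close (so a half turn about z gives the same grasp; the last joint's range is limited). The gripper opens to 85 mm and grips with 20 to 120 N. Pads are 22 mm wide; open, the fingers measure 114 mm over their backs; the gripper's body (76 mm by 85 mm) begins 54 mm behind the grasp point. The pads swing forward as they close: fully open they stand 13 mm farther back than shut.
Start: joints at [1.03, 0.527, 1.433, -0, 1.181, -0.178], TCP at [0.221, 0.585, 0.231] pointing down, gripper open.
Joint ranges: [-3.08, 3.08], [-0.75, 2.2], [0.22, 2.44], [-1.43, 4.57], [0, 2.65], [-2.85, 2.85]. Speed limits (rad/s): [2.79, 2.79, 3.14, 3.14, 3.14, 3.14].

INTERFACE

Orientations are given as a unit quaternion [x, y, z, w].
In Python, from station import manip gives the robot as it stands. The module is installed in compiled form; this text tells all that it offers.
- The arm moves only by the tool apply_moves, never from a script. Its arguments are lists of equal length, an entry for each row: "claw": the gripper's target within -1 to 1 (fully open at 1, half-way at 0, shut at -1); "travel": the shift along the tool's x, y, z scaled (see below), a list of three; "turn": the turn, a rotation vector about the tool's x, y, z scaled (see below), a list of three. In form: {"claw": [claw, ...], "travel": [[dx, dy, dz], ...], "turn": [[rx, ry, rz], ...]}. A call has 1 to 5 rows; each row is the pose to reach, as a shift and turn from the pose commanded when the call began, along the tool's axes at that moment, turning the shorter way round; what a row does not reach only later rows make up. The controller multiplies each number of a shift by 800 mm and each number of a turn by 180 degrees. A row lasts 1/12 s, in which the tool goes at most 41.7 mm and 7.16 degrees, less where a joint would pass 70% of its speed; a pose out of reach is approached as far as the arm can. A call with a number of a shift or a turn outside -1 to 1 is refused whole. A call with a gripper value outside its range is refused whole. The fingers move at their own pace and stop on an object; "newtons" is the grip in N (left out, the last holds). Time passes only in rows, so rows that repeat a pose let the fingers close. It gives the time, the measured TCP pose, the force, the opening and the grip force at its end, in the units of the state.
- manip.sense(): the state, without advancing time (a new reading comes with each control period).
- manip.snapshot(name): name is "scene" or "top" or "wrist"; returns a dict with "pixels" (420x560x3 uint8, red, green, blue), "depth" (420x560 float32, m along the optical axis (not along the pixel's ray), 0 where there is no reading), "intrinsics" (3x3 intrinsics, pixels), "R" (3x3) and "t" (3): a world point X has camera coordinates R X + t. Camera axes: x right, y down, z forward; pixel columns grow to the right and rows downward; lengths in m; the calibration is good to about 2 mm. A picture is of the moment at which its call begins.
- manip.sign_off(): hands the job in; it is judged then, once.
The state is a dict: "t": time; "q": joint angles; "qd": joint speeds; "tau": joint torques, N m; "tcp_pos": TCP position; "tool_rot": TCP orientation; "force": force on the tool from outside, world axes, zero at the start; "ft_torque": the same for the moment, N m; "finger_gap": opening from 0.0 (shut) to 1.0 (fully open); "gripper_force": force on a finger pad.
Only numpy, scipy, OpenCV 4.12 (cv2) and the standard library are available. Lean on these libraries where they do the work, as an engineer would, in place of code of your own. Each camera call takes 0.05 s, during which the arm holds its last target. There are 200 camera calls.

TASK

The blue shelf arm lies on the white shelf base with its hole out of line with the hole in the brass strip beneath. Take the tapered pin with the orange handle from the wooden stand, start its tip through both holes while they are still out of line, and press it steadily down, without forcing it, until its collar sits flush on the arm, so that the taper itself draws the arm into line; then let go and leave the pin standing upright there. Leave the black-handled straight pin and everything else on the bench where it is.

Things in the scene. Friction and masses are not known exactly. Their poses are not given: they have to be found in the camera images.
- drift: the tapered pin, 127 mm tall, 0.25 kg, standing upright in one of the stand's two holes. Its origin is the centre of the tip's end face, z runs up the pin. Steel tip 6 mm across at z = 0, widening evenly to 20 mm at z = 45 mm, straight 20 mm shank up to z = 66 mm, steel collar 34 mm across from 66 to 72 mm, orange round handle 22 mm across from 72 to 127 mm (grip it about 100 mm up)
- drift_collar (a point): centre of the underside of the tapered pin's collar, 66 mm above its tip; it rests on the blue arm's top face when the pin is home
- beam: the white steel shelf base, a channel 200 mm long (local x from -70 to +130 mm), 76 mm wide plus low flanges (136 mm over all), 86 mm tall, screwed to the bench; hollow. Origin on the bench below where the arm's hole starts, x along the channel towards the blue arm's free end, y across it, z up. In its open top lies the brass strip, 8 mm thick, clamped fast, top face 86 mm above the bench
- tongue_hole (a point): centre of the 21 mm round hole in the blue arm's flat tongue (8 mm thick, 64 mm wide), at its top face, 94 mm up; moves with the arm, which slides stiffly (about 7 N) along the base's x and y without turning. The strip's 21 mm hole, centred 8.5 to 11.5 mm off towards the base's +x, -x, +y or -y, is not measured: see it through this hole or feel for it. 90 mm along +x the arm rises to 120 mm
- stand: the wooden pin stand, 90 x 170 x 75 mm, fixed. Origin at the centre of its underside; its two 25 mm holes, 70 mm deep, lie at y = -45 and +45 mm of its own y axis; each pin stands in one with its collar on the stand's top, so it must be lifted 66 mm to come clear
- straight_pin: a straight pin of the same size with a black handle and a blunt 20 mm shank, in the other hole of the stand; to be left alone. Origin at its lower end
- kit_box: cardboard kit box, 100 x 140 x 60 mm, on the bench; bystander
- paint_a: blue paint bottle, 52 mm across, 130 mm tall; bystander
- paint_b: orange paint bottle, 52 mm across, 130 mm tall; bystander
- reel: empty white plastic reel lying flat, 90 mm across, 34 mm tall; bystander
- mug: blue mug, 80 mm across, 90 mm tall; bystander
- mallet: hammer, 260 mm long, lying on the bench; bystander
Not all that is in view belongs to the job. What is shaped like the drift but purple is not meant.

How it is judged:
By the outcome, as a careful person would: the job done as asked, in the order asked, and still so for the second after the job is handed in, with the robot touching nothing.
It also fails if it takes over 58 s, if anything falls off the work surface, if the arm or the gripper's body presses on something with over 40 N, if the wrist force passes 120 N, or if a joint passes its speed limit or range.

## Working session

There is one attempt and no reset: what is moved stays moved. The work goes in short steps, Python scripts to look and compute and a tool call to move; the robot and the scene stay as the last step left them, time stands still between calls to the robot, and variables do not carry over. Pictures are saved under pics/ and viewed, at most 10 in all, crops included, and the job is handed in when it is done.

Besides the shell and the picture viewer there is one more tool, called after "Call:" as name(argument=value, ...) on one line, values as JSON. apply_moves: Moves the arm, as the interface text tells. Shifts and turns lie within -1 to 1; 1 stands for 800 mm of shift or 180 degrees of turn. Its arguments: {"type":"object","properties":{"claw":{"type":"array","items":{"type":"number"}},"travel":{"type":"array","items":{"type":"array","items":{"type":"number"}}},"turn":{"type":"array","items":{"type":"array","items":{"type":"number"}}},"newtons":{"type":"number"}},"required":["claw","travel","turn"]}

```bash
mkdir -p pics; cat > h.py <<'E'
import numpy as np, cv2
from station import manip
def snap(n):
    s=manip.snapshot(n); s['bgr']=cv2.cvtColor(s['pixels'],cv2.COLOR_RGB2BGR); return s
def pt(s,u,v,z):
    K,R,t=np.array(s['intrinsics']),np.array(s['R']),np.array(s['t'])
    d=R.T@np.linalg.inv(K)@np.array([u,v,1.]); c=-R.T@t
    return c+d*(z-c[2])/d[2]
def px(s,X):
    p=np.array(s['intrinsics'])@(np.array(s['R'])@np.array(X)+np.array(s['t'])); return p[:2]/p[2]
def cloud(s):
    K,R,t=np.array(s['intrinsics']),np.array(s['R']),np.array(s['t'])
    d=s['depth']; v,u=np.mgrid[:d.shape[0],:d.shape[1]]
    c=np.stack([(u-K[0,2])/K[0,0]*d,(v-K[1,2])/K[1,1]*d,d],-1)
    return (c-t)@R
E
python3 - <<'E'
from h import *
a=snap('top');b=snap('scene')
cv2.imwrite('pics/top.png',a['bgr']);cv2.imwrite('pics/scene.png',b['bgr'])
s=manip.sense();print(s['tcp_pos'],s['tool_rot'],s['t'],s['force'])
for c in(a,b):print(c['intrinsics'],-np.array(c['R']).T@c['t'],np.array(c['R'])[2])
E
```

```text
[0.22084268 0.58399188 0.23042062] [ 1.79938043e-01  9.83677437e-01 -9.30373268e-04 -3.66910550e-04] 0.1 [-0.01444505 -0.42165019  0.19958084]
[[422.44089572   0.         288.61554232]
 [  0.         422.44089572 212.09861785]
 [  0.           0.           1.        ]] [ 0.36155935 -0.05446868  1.31637826] [ 0.16968576 -0.00953487 -0.98545209]
[[499.91105307   0.         282.61586511]
 [  0.         499.91105307 221.70764321]
 [  0.           0.           1.        ]] [ 1.35958617 -0.71056745  0.87586891] [-0.61800904  0.51104467 -0.59740956]
```

View pics/top.png

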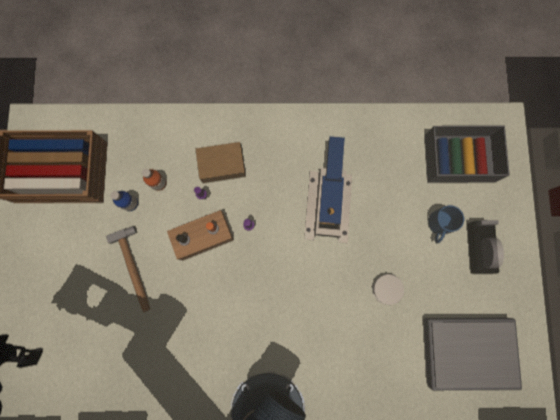

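View pics/scene.png

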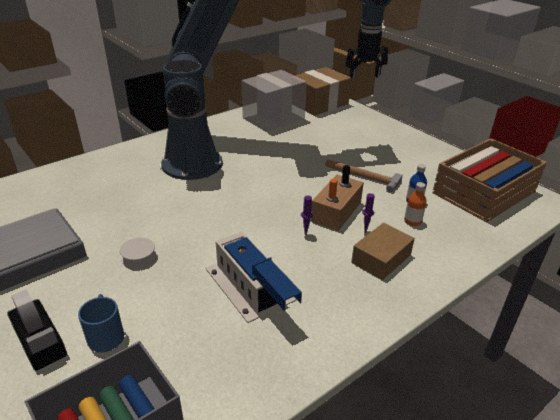

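Top view: the stand is at about (199,235). What could be taken for the drift: orange-handled pin (210,226), black pin (182,239), purple lookalikes (200,193) and (249,223), and the orange bottle (152,178). I choose (210,226), the orange handle in the stand. The blue arm's hole is at about (331,212).

```bash
python3 - <<'E'
from h import *
a=snap('top');b=snap('scene')
P=cloud(a)
hsv=cv2.cvtColor(a['bgr'],cv2.COLOR_BGR2HSV)
m=cv2.inRange(hsv,(4,140,110),(20,255,255)); 
m2=np.zeros_like(m);m2[212:240,195:225]=m[212:240,195:225]
v,u=np.nonzero(m2);print('orange px',u.mean(),v.mean(),len(u))
q=P[v,u];print('z',q[:,2].max());k=q[:,2]>.125;print(q[k].mean(0),k.sum(), pt(a,u[k].mean(),v[k].mean(),.136))
# blue arm
m=cv2.inRange(hsv,(100,100,50),(125,255,255));m[:,:300]=0;m[:,365:]=0;m[250:]=0;m[:120]=0
v,u=np.nonzero(m);q=P[v,u]
lo=(abs(q[:,2]-.094)<.008)
for n,w,z in(('tongue',lo,.094),('hi',q[:,2]>.112,.12)):
    pts=np.array([pt(a,x,y,z)[:2] for x,y in zip(u[w],v[w])],np.float32);print(n,w.sum(),cv2.minAreaRect(pts))
# stand top
m=(abs(P[...,2]-.075)<.006);m[:,:160]=0;m[:,240:]=0;m[:205]=0;m[265:]=0
v,u=np.nonzero(m);print('stand',cv2.minAreaRect(np.array([pt(a,x,y,.075)[:2] for x,y in zip(u,v)],np.float32)))
c=np.hstack([cv2.resize(a['bgr'][190:260,150:250],(400,280),interpolation=2),cv2.resize(a['bgr'][165:235,285:385],(400,280),interpolation=2)])
d=np.hstack([cv2.resize(b['bgr'][155:235,290:405],(400,280),interpolation=2),cv2.resize(b['bgr'][215:299,200:320],(400,280),interpolation=2)])
cv2.imwrite('pics/crop.png',np.vstack([c,d]))
E
```

```text
orange px 209.46 225.46 50
z 0.1397145070348898
[0.52658834 0.15742774 0.13543184] 45 [0.52650703 0.15732674 0.136     ]
tongue 57 ((0.6050134897232056, -0.19199854135513306), (0.05334549397230148, 0.11597823351621628), 85.19461822509766)
hi 11 ((0.7258710861206055, -0.2017306238412857), (0.12227848172187805, 0.040163133293390274), 0.4445157051086426)
stand ((0.5093798041343689, 0.19964680075645447), (0.09115777164697647, 0.1703483760356903), 21.624740600585938)
```

View pics/crop.png

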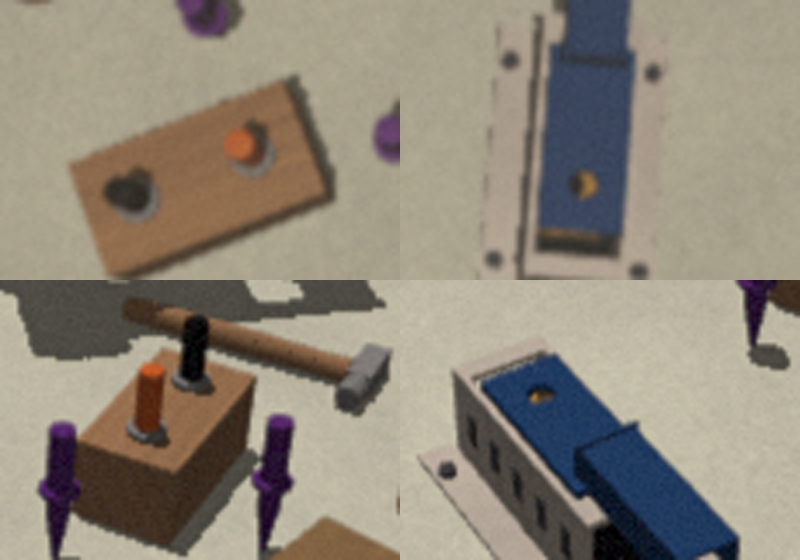

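```bash
cat >> h.py <<'E'
from scipy.spatial.transform import Rotation as Ro
def go(pos,yaw=None):
    """numbers for TCP at pos, tool down, tool y along +-yaw (deg)"""
    s=manip.sense();R=Ro.from_quat(s['tool_rot']);M=R.as_matrix()
    d=M.T@(np.array(pos)-s['tcp_pos'])/.8
    if yaw is None: yaw=np.degrees(np.arctan2(M[1,1],M[0,1]))
    best=None
    for k in(0,180):
        a=np.radians(yaw+k);y=np.array([np.cos(a),np.sin(a),0]);z=np.array([0,0,-1.]);x=np.cross(y,z)
        r=(R.inv()*Ro.from_matrix(np.c_[x,y,z])).as_rotvec()/np.pi
        if best is None or np.linalg.norm(r)<np.linalg.norm(best):best=r
    print('t %.2f'%s['t'],'tcp',np.round(s['tcp_pos'],4),'F',np.round(s['force'],1),'gap',round(float(s['finger_gap']),3),'gf',round(float(s['gripper_force']),1),'yaw %.1f'%np.degrees(np.arctan2(M[1,1],M[0,1])),'tilt',np.round(M[:2,2],4))
    print('travel',np.round(d,4),'turn',np.round(best,4),'rows',np.linalg.norm(d)*.8/.0417,np.degrees(np.linalg.norm(best)*np.pi)/7.16)
E
python3 - <<'E'
from h import *
w=snap('wrist');s=manip.sense();M=Ro.from_quat(s['tool_rot']).as_matrix()
R=np.array(w['R']);c=-R.T@w['t'];print('cam in tool',M.T@(c-s['tcp_pos']),'axis',M.T@R[2],w['intrinsics'][0])
a=snap('top');h=pt(a,331.2,211,.094);print('hole',h)
for n,p in(('pur1',(200,190)),('pur2',(249,221))):print(n,pt(a,*p,.125))
go((h[0],h[1],.25),-94.7)
print(M)
E
```

```text
cam in tool [ 0.0765413   0.00047263 -0.14231218] axis [-2.99805810e-01 -7.24513042e-04  9.53999974e-01] [299.1764793    0.         281.04102198]
hole [ 0.57481527 -0.19152759  0.094     ]
pur1 [0.63236774 0.18908689 0.125     ]
pur2 [0.54142368 0.04702053 0.125     ]
t 0.30 tcp [0.2211 0.5844 0.231 ] F [ 0.  -0.2 -0.1] gap 0.997 gf 0.0 yaw 69.3 tilt [-0.0004 -0.0006]
travel [-0.7568 -0.7506 -0.0234] turn [-0.0002 -0.0001 -0.0891] rows 20.453895908799574 2.238801221298221
[[-9.35269745e-01  3.53935332e-01 -5.33207306e-04]
 [ 3.53935684e-01  9.35269349e-01 -8.80995366e-04]
 [ 1.86877063e-04 -1.01268940e-03 -9.99999470e-01]]
```

```bash
python3 -c "
from h import *
go((.651,-.198,.20),85.3)"
```

```text
t 0.30 tcp [0.2211 0.5844 0.231 ] F [ 0.  -0.2 -0.1] gap 0.997 gf 0.0 yaw 69.3 tilt [-0.0004 -0.0006]
travel [-0.8488 -0.7244  0.0391] turn [-0.0002 -0.0001 -0.0891] rows 21.420514994335093 2.238801221298221
```

Call:
apply_moves(claw=[-0.1, -0.1, -0.1, -0.1, -0.1], travel=[[-0.8488, -0.7244, 0.0], [-0.8488, -0.7244, 0.0], [-0.8488, -0.7244, 0.0], [-0.8488, -0.7244, 0.0], [-0.8488, -0.7244, 0.0]], turn=[[0, 0, -0.089], [0, 0, -0.089], [0, 0, -0.089], [0, 0, -0.089], [0, 0, -0.089]], newtons=40)

```text
t: 0.72
tcp_pos: [0.321, 0.4023, 0.2314]
tool_rot: [0.041, 0.999, 0.0, 0.0]
force: [1.2, -0.0, 0.6]
finger_gap: 0.451
gripper_force: 0.0
```

```bash
python3 -c "
from h import *
go((.651,-.198,.20),85.3)"
```

```text
t 0.72 tcp [0.321  0.4023 0.2314] F [ 1.2 -0.   0.6] gap 0.451 gf 0.0 yaw 85.4 tilt [0.0003 0.0001]
travel [-0.472  -0.7145  0.0393] turn [0.     0.0001 0.0003] rows 16.44594723064938 0.007878206206150627
```

Call:
apply_moves(claw=[-0.1, -0.1, -0.1, -0.1, -0.1], travel=[[-0.472, -0.7145, 0.0], [-0.472, -0.7145, 0.0], [-0.472, -0.7145, 0.0], [-0.472, -0.7145, 0.0], [-0.472, -0.7145, 0.0]], turn=[[0, 0, 0], [0, 0, 0], [0, 0, 0], [0, 0, 0], [0, 0, 0]])

```text
t: 1.13
tcp_pos: [0.4214, 0.2194, 0.2316]
tool_rot: [0.041, 0.999, 0.0, 0.0]
force: [1.0, 0.9, -0.7]
finger_gap: 0.455
gripper_force: 0.0
```

Call:
apply_moves(claw=[-0.1, -0.1, -0.1, -0.1, -0.1], travel=[[-0.328, -0.497, 0.0], [-0.328, -0.497, 0.0], [-0.328, -0.497, 0.0], [-0.328, -0.497, 0.0], [-0.328, -0.497, 0.0]], turn=[[0, 0, 0], [0, 0, 0], [0, 0, 0], [0, 0, 0], [0, 0, 0]])

```text
t: 1.55
tcp_pos: [0.5215, 0.0364, 0.2315]
tool_rot: [0.041, 0.999, 0.0, 0.0]
force: [0.6, 0.1, -0.3]
finger_gap: 0.456
gripper_force: 0.0
```

```bash
python3 -c "
from h import *
go((.651,-.198,.18),85.3)"
```

```text
t 1.55 tcp [0.5215 0.0364 0.2315] F [ 0.6  0.1 -0.3] gap 0.456 gf 0.0 yaw 85.3 tilt [0.0004 0.0001]
travel [-0.1855 -0.2787  0.0644] turn [ 0.      0.0001 -0.0002] rows 6.5402719085557885 0.006062805671165002
```

Call:
apply_moves(claw=[-0.1, -0.1, -0.1, -0.1, -0.1], travel=[[-0.1855, -0.2787, 0.0644], [-0.1855, -0.2787, 0.0644], [-0.1855, -0.2787, 0.0644], [-0.1855, -0.2787, 0.0644], [-0.1855, -0.2787, 0.0644]], turn=[[0, 0, 0], [0, 0, 0], [0, 0, 0], [0, 0, 0], [0, 0, 0]])

```text
t: 1.97
tcp_pos: [0.6204, -0.1426, 0.1916]
tool_rot: [0.041, 0.999, 0.0, 0.0]
force: [1.1, 0.5, 0.5]
finger_gap: 0.451
gripper_force: 0.0
```

Call:
apply_moves(claw=[-0.1, -0.1, -0.1], travel=[[-0.0436, -0.0655, 0.0151], [-0.0436, -0.0655, 0.0151], [-0.0436, -0.0655, 0.0151]], turn=[[0, 0, 0], [0, 0, 0], [0, 0, 0]])

```text
t: 2.22
tcp_pos: [0.6521, -0.2013, 0.1783]
tool_rot: [0.043, 0.999, -0.001, 0.001]
force: [0.2, 0.5, 0.1]
finger_gap: 0.447
gripper_force: 0.0
```

```bash
python3 - <<'E'
from h import *
w=snap('wrist');go((.651,-.198,.18),85.3)
h=px(w,(.5748,-.1915,.094));print(h)
x,y=int(h[0]),int(h[1])
np.save('w0.npy',w,allow_pickle=True)
c=cv2.resize(w['bgr'][max(0,y-40):y+40,x-40:x+40],(500,500),interpolation=2)
big=cv2.resize(w['bgr'],(300,225));c2=np.zeros((500,800,3),np.uint8);c2[:,:500]=c;c2[:225,500:]=big
P=cloud(w)[...,2][max(0,y-40):y+40,x-40:x+40]
dd=np.uint8(np.clip((P-.0)/.1,0,1)*255);c2[230:,500:770]=cv2.cvtColor(cv2.resize(dd,(270,270),interpolation=0),8)
cv2.imwrite('pics/w0.png',c2)
E
```

```text
t 2.27 tcp [ 0.6507 -0.1983  0.1786] F [-0.5  0.1 -0. ] gap 0.45 gf 0.0 yaw 85.1 tilt [-0.0005  0.0001]
travel [-0.0004  0.0004 -0.0018] turn [ 0.     -0.0002 -0.0011] rows 0.03596116257953983 0.028367508783519745
[284.99019701 115.15469244]
```

View pics/w0.png

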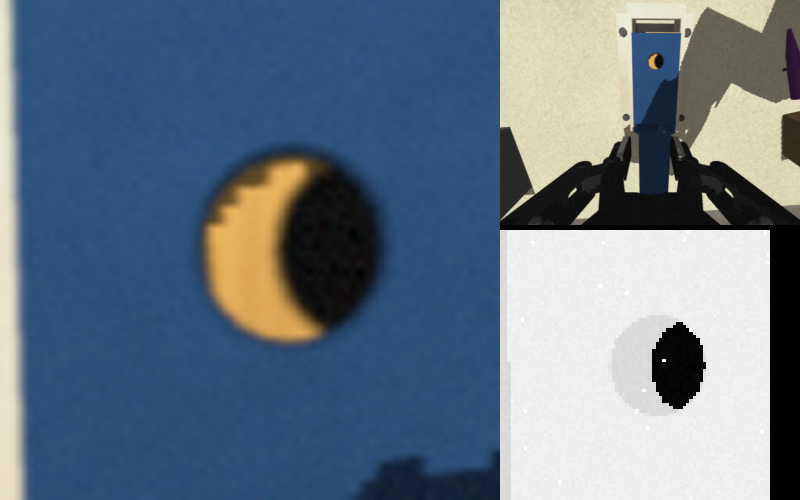

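The close view shows the arm's hole at crop (292,247). Brass shows on the left, and the dark strip hole shows as a lens on the right with its left edge at crop x≈282, so the offset runs along the base's y. Next I measure it.

```bash
python3 - <<'E'
from h import *
w=np.load('w0.npy',allow_pickle=True).item()
hsv=cv2.cvtColor(w['bgr'],cv2.COLOR_BGR2HSV)
x0,y0=245,75;sub=hsv[y0:y0+80,x0:x0+80]
S=8
big=cv2.resize(w['bgr'][y0:y0+80,x0:x0+80],None,fx=S,fy=S,interpolation=cv2.INTER_CUBIC).astype(int)
blue=((big[...,0]>big[...,2]+25)).astype(np.uint8)
dark=(big.max(2)<60).astype(np.uint8)
def biggest(m,c):
    n,l,st,ce=cv2.connectedComponentsWithStats(m); k=l[c[1],c[0]]
    if k==0:k=1+np.argmax(st[1:,4])
    return max(cv2.findContours((l==k).astype(np.uint8),0,1)[0],key=cv2.contourArea)
h=biggest(1-blue,(290*640//500,245*640//500));d=biggest(dark,(335*640//500,250*640//500))
T=lambda c,z:np.array([pt(w,x0+(p[0]+.5)/S-.5,y0+(p[1]+.5)/S-.5,z) for p in c[:,0]])[:,:2]
H=T(h,.094);
(cx,cy),r=cv2.minEnclosingCircle(H.astype(np.float32));print('hole',H.mean(0),(cx,cy),r)
D=T(d,.086)
by=np.array([np.sin(np.radians(4.7)),np.cos(np.radians(4.7))]);bx=np.array([by[1],-by[0]])
hc=np.array([cx,cy])
rel=D-hc;L=np.c_[rel@bx,rel@by]*1e3;print('dark ext x',L[:,0].min(),L[:,0].max(),'y',L[:,1].min(),L[:,1].max())
# strip hole edge = the low-y or high-y arc facing hole interior: fit circle r=10.5
from scipy.optimize import least_squares
# choose edge points inside the arm hole by >1.5mm as seen at its plane
D94=T(d,.094);ins=np.linalg.norm(D94-hc,axis=1)<r-.0015
f=least_squares(lambda c:np.linalg.norm(L[ins]-c,axis=1)-10.5,(0,10 if L[:,1].mean()>0 else -10));print('strip offset mm',f.x,ins.sum(),abs(f.fun).mean(),'world',hc+(f.x[0]*bx+f.x[1]*by)/1e3)
# tongue edges angle: white base
go((.5265,.158,.22),-94.7+90-4)
E
```

```text
hole [ 0.57460501 -0.18812477] (0.5746638774871826, -0.18799661099910736) 0.010678698308765888
dark ext x -10.861162119911386 9.338106853153016 y -4.631246227882917 11.1073803226296
strip offset mm [-0.19714384 10.01758288] 203 0.048291452265309016 world [ 0.57528822 -0.17799656]
t 2.27 tcp [ 0.6507 -0.1983  0.1786] F [-0.5  0.1 -0. ] gap 0.45 gf 0.0 yaw 85.1 tilt [-0.0005  0.0001]
travel [ 0.1927  0.4305 -0.0516] turn [ 1.000e-04 -1.000e-04 -4.789e-01] rows 9.102660968561786 12.039225098511428
```

```bash
cat > m.py <<'E'
from h import *
def hole(w,g=(.5748,-.19,.094)):
    c=px(w,g);x0,y0=int(c[0])-40,max(0,int(c[1])-40);S=8
    b=cv2.resize(w['bgr'][y0:y0+80,x0:x0+80],None,fx=S,fy=S,interpolation=cv2.INTER_CUBIC).astype(int)
    m=(b[...,0]<=b[...,2]+25).astype(np.uint8);n,l,st,ce=cv2.connectedComponentsWithStats(m)
    k=min((k for k in range(1,n) if st[k,4]>1500),key=lambda k:np.hypot(*(ce[k]-(c-[x0,y0])*S)))
    h=max(cv2.findContours((l==k).astype(np.uint8),0,1)[0],key=cv2.contourArea)
    H=np.array([pt(w,x0+(p[0]+.5)/S-.5,y0+(p[1]+.5)/S-.5,.094) for p in h[:,0]])[:,:2]
    return cv2.minEnclosingCircle(H.astype(np.float32))
E
python3 - <<'E'
from m import *
print(hole(snap('wrist')));print(hole(snap('wrist')));
go((.5265,.158,.22),85.3)
E
```

```text
((0.5747150778770447, -0.18792425096035004), 0.010691906325519085)
((0.5747665166854858, -0.18794414401054382), 0.010700151324272156)
t 2.37 tcp [ 0.6495 -0.1951  0.1794] F [-0.7  0.6  1.4] gap 0.451 gf 0.0 yaw 85.3 tilt [-0.0016  0.0013]
travel [ 0.1898  0.4272 -0.0499] turn [ 0.0004 -0.0005 -0.0002] rows 9.019001283058381 0.01719046160334927
```

Call:
apply_moves(claw=[-0.1, -0.1, -0.1, -0.1, -0.1], travel=[[0.1898, 0.4272, -0.05], [0.1898, 0.4272, -0.05], [0.1898, 0.4272, -0.05], [0.1898, 0.4272, -0.05], [0.1898, 0.4272, -0.05]], turn=[[0, 0, 0], [0, 0, 0], [0, 0, 0], [0, 0, 0], [0, 0, 0]])

```text
t: 2.78
tcp_pos: [0.5798, 0.0032, 0.2029]
tool_rot: [0.04, 0.999, 0.0, -0.0]
force: [0.1, 0.1, -0.2]
finger_gap: 0.452
gripper_force: 0.0
```

Call:
apply_moves(claw=[-0.1, -0.1, -0.1, -0.1, -0.1], travel=[[0.0846, 0.1904, -0.022], [0.0846, 0.1904, -0.022], [0.0846, 0.1904, -0.022], [0.0846, 0.1904, -0.022], [0.0846, 0.1904, -0.022]], turn=[[0, 0, 0], [0, 0, 0], [0, 0, 0], [0, 0, 0], [0, 0, 0]])

```text
t: 3.2
tcp_pos: [0.522, 0.1649, 0.2211]
tool_rot: [0.037, 0.999, 0.002, -0.001]
force: [0.4, -0.7, 0.2]
finger_gap: 0.449
gripper_force: 0.0
```

```bash
python3 - <<'E'
from h import *
for i in range(3):
    w=snap('wrist');s=manip.sense();print(s['tcp_pos'],s['force'],s['q'][:3])
b=w['bgr'];hsv=cv2.cvtColor(b,cv2.COLOR_BGR2HSV)
P=cloud(w);m=cv2.inRange(hsv,(4,140,60),(20,255,255));g=px(w,(.5265,.158,.136));print(g)
m[np.abs(P[...,2]-.136)>.006]=0
v,u=np.nonzero(m);k=np.hypot(u-g[0],v-g[1])<60;u,v=u[k],v[k]
print(len(u));T=np.array([pt(w,x,y,.136)[:2] for x,y in zip(u,v)],np.float32);print(T.mean(0),cv2.minEnclosingCircle(T))
cv2.imwrite('pics/w1.png',b);go((.5265,.158,.09),85.3)
E
```

```text
[0.5236778  0.16211806 0.22082857] [1.07385405 0.17437411 0.22756   ] [0.09582286 0.43745707 1.63811643]
[0.5250454  0.16004157 0.22058293] [ 0.21176647 -0.61201455  0.55749015] [0.09233059 0.43851636 1.63699262]
[0.52600545 0.15855028 0.22034986] [ 0.17749644 -0.26373001 -1.8968699 ] [0.0895697  0.4394008  1.63615031]
[278.15679223 219.37187611]
559
[0.52492666 0.15973645] ((0.5248867273330688, 0.15975895524024963), 0.011384686455130577)
t 3.35 tcp [0.526  0.1586 0.2203] F [ 0.2 -0.3 -1.9] gap 0.452 gf 0.0 yaw 85.5 tilt [ 0.001  -0.0004]
travel [-0.0005 -0.0006  0.1629] turn [-0.0001  0.0003  0.0011] rows 3.1259463082126677 0.027927969275816988
```

View pics/w1.png

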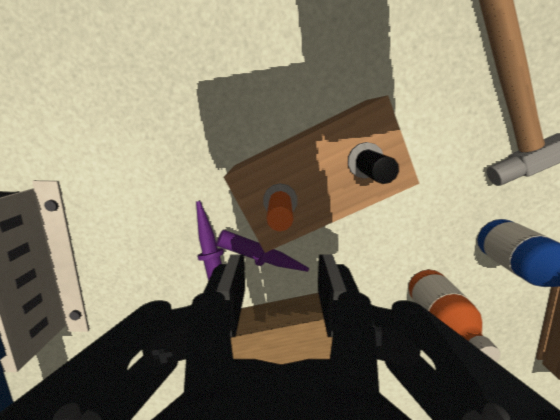

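The orange pin is at (280,210). The two purple lookalikes at (240,245) and (207,240) look as if they are lying down, so I check that against the top view.

```bash
python3 - <<'E'
from h import *
a=snap('top');b=snap('scene')
P=cloud(a)
hsv=cv2.cvtColor(a['bgr'],cv2.COLOR_BGR2HSV);m=cv2.inRange(hsv,(130,80,30),(160,255,255))
n,l,st,ce=cv2.connectedComponentsWithStats(m)
for k in range(1,n):
    if st[k,4]>5:print(st[k],ce[k],P[l==k].mean(0),P[l==k][:,2].max())
o=cv2.imread('pics/top.png');os=cv2.imread('pics/scene.png')
r=lambda i:cv2.resize(i,(400,290),interpolation=2)
cv2.imwrite('pics/cmp.png',np.vstack([np.hstack([r(o[170:260,150:275]),r(a['bgr'][170:260,150:275])]),np.hstack([r(os[150:250,280:420]),r(b['bgr'][150:250,280:420])])]))
E
```

```text
[243 188   8  37 150] [246.82       203.26666667] [0.61179537 0.0626597  0.02746571] 0.041042516132398676
[228 202   3   4   6] [228.83333333 203.5       ] [0.6113494  0.11844834 0.02736771] 0.03368823404355043
[236 208   6   7  26] [238.11538462 211.15384615] [0.58561916 0.08836163 0.03590442] 0.04105034297275208
```

View pics/cmp.png

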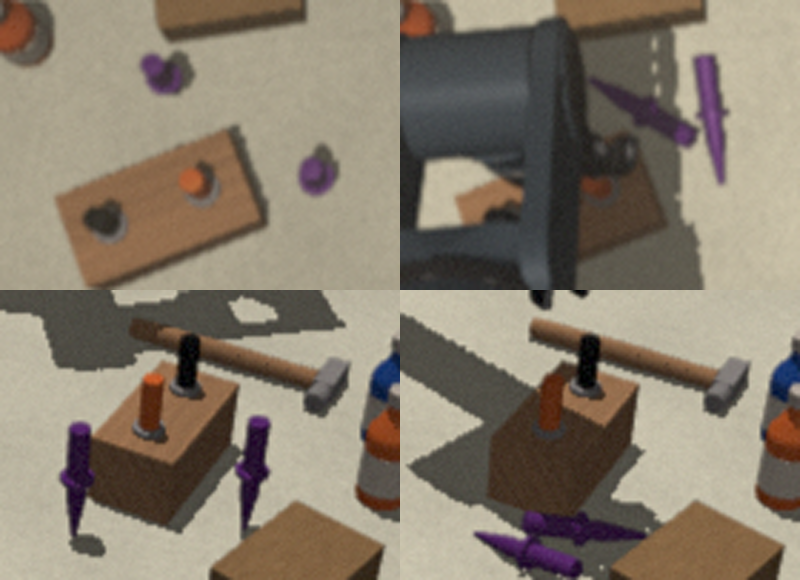

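Both purple lookalikes were balanced on their tips at the start and have since toppled. The gripper stayed at z ≥ 0.18 m and never came near them. I leave them where they lie and go down onto the orange pin.

Call:
apply_moves(claw=[-0.1, -0.1, -0.1, -0.1, -0.1], travel=[[0, 0, 0.04], [0, 0, 0.08], [0, 0, 0.12], [0, 0, 0.145], [0, 0, 0.1625]], turn=[[0, 0, 0], [0, 0, 0], [0, 0, 0], [0, 0, 0], [0, 0, 0]])

```text
t: 3.87
tcp_pos: [0.5261, 0.1553, 0.0869]
tool_rot: [0.043, 0.999, -0.0, -0.002]
force: [0.7, -0.1, 0.5]
finger_gap: 0.453
gripper_force: 0.0
```

Call:
apply_moves(claw=[-0.1, -0.1, -0.1, -0.4, -0.7], travel=[[0, 0, 0], [0, 0, 0], [0, 0, 0], [0, 0, 0], [0, 0, 0]], turn=[[0, 0, 0], [0, 0, 0], [0, 0, 0], [0, 0, 0], [0, 0, 0]], newtons=40)

```text
t: 4.28
tcp_pos: [0.5283, 0.1572, 0.0911]
tool_rot: [0.041, 0.999, 0.0, 0.002]
force: [1.2, 0.4, 1.3]
finger_gap: 0.247
gripper_force: 39.0
```

Call:
apply_moves(claw=[-0.7, -0.7, -0.7, -0.7, -0.7], travel=[[0, 0, 0], [0, 0, 0], [0, 0, 0], [0, 0, 0], [0, 0, 0]], turn=[[0, 0, 0], [0, 0, 0], [0, 0, 0], [0, 0, 0], [0, 0, 0]], newtons=70)

```text
t: 4.7
tcp_pos: [0.5283, 0.1572, 0.0911]
tool_rot: [0.041, 0.999, -0.0, 0.002]
force: [0.1, -0.3, 7.1]
finger_gap: 0.237
gripper_force: 68.2
```

```bash
python3 - <<'E'
from h import *
go((.5265,.158,.18),85.3)
E
```

```text
t 4.70 tcp [0.5283 0.1572 0.0911] F [ 0.1 -0.3  7.1] gap 0.237 gf 68.2 yaw 85.3 tilt [ 0.0034 -0.0003]
travel [ 0.002   0.0008 -0.1111] turn [0.     0.0011 0.0001] rows 2.132478729975831 0.027463483080416833
```

Call:
apply_moves(claw=[-0.7, -0.7, -0.7, -0.7, -0.7], travel=[[0, 0, -0.02], [0, 0, -0.06], [0, 0, -0.1], [0, 0, -0.145], [0, 0, -0.1875]], turn=[[0, 0, 0], [0, 0, 0], [0, 0, 0], [0, 0, 0], [0, 0, 0]])

```text
t: 5.12
tcp_pos: [0.5259, 0.1574, 0.2407]
tool_rot: [0.041, 0.999, -0.0, -0.001]
force: [0.8, 0.8, -2.4]
finger_gap: 0.24
gripper_force: 69.1
```

```bash
python3 - <<'E'
from h import *
print('above lens',.5752,-.183)
go((.5752,-.183,.245),85.3)
E
```

```text
above lens 0.5752 -0.183
t 5.12 tcp [0.5259 0.1574 0.2407] F [ 0.8  0.8 -2.4] gap 0.24 gf 69.1 yaw 85.3 tilt [-0.002 -0.   ]
travel [-0.0962 -0.419  -0.0054] turn [-0.0001 -0.0006  0.    ] rows 8.248374053886975 0.015690394621458516
```

Call:
apply_moves(claw=[-0.7, -0.7, -0.7, -0.7, -0.7], travel=[[-0.008, -0.035, -0.002], [-0.018, -0.08, -0.005], [-0.028, -0.125, -0.005], [-0.038, -0.17, -0.005], [-0.048, -0.21, -0.005]], turn=[[0, 0, 0], [0, 0, 0], [0, 0, 0], [0, 0, 0], [0, 0, 0]])

```text
t: 5.53
tcp_pos: [0.5507, -0.0148, 0.2435]
tool_rot: [0.041, 0.999, -0.0, -0.001]
force: [-0.2, 0.8, -1.8]
finger_gap: 0.243
gripper_force: 69.5
```

Call:
apply_moves(claw=[-0.7, -0.7, -0.7, -0.7, -0.7], travel=[[-0.01, -0.045, 0], [-0.02, -0.09, 0], [-0.03, -0.135, 0], [-0.04, -0.175, 0], [-0.048, -0.209, 0]], turn=[[0, 0, 0], [0, 0, 0], [0, 0, 0], [0, 0, 0], [0, 0, 0]])

```text
t: 5.95
tcp_pos: [0.5756, -0.1852, 0.2431]
tool_rot: [0.042, 0.999, 0.0, -0.001]
force: [0.2, 0.6, -2.9]
finger_gap: 0.238
gripper_force: 69.5
```

Call:
apply_moves(claw=[-0.7, -0.7, -0.7, -0.7, -0.7], travel=[[0, 0, 0], [0, 0, 0], [0, 0, 0], [0, 0, 0], [0, 0, 0]], turn=[[0, 0, 0], [0, 0, 0], [0, 0, 0], [0, 0, 0], [0, 0, 0]])

```text
t: 6.37
tcp_pos: [0.5757, -0.1815, 0.2435]
tool_rot: [0.04, 0.999, 0.0, -0.0]
force: [-0.0, 0.1, -1.7]
finger_gap: 0.239
gripper_force: 69.5
```

```bash
python3 - <<'E'
from h import *
w=snap('wrist');b=snap('scene')
go((.5752,-.183,.18),85.3)
np.save('w2.npy',w,allow_pickle=True)
g=px(b,(.575,-.185,.15)).astype(int);print(g)
x,y=g;c=cv2.resize(b['bgr'][y-75:y+75,x-50:x+50],(300,450),interpolation=2)
o=np.zeros((450,800,3),np.uint8);o[:375,:500]=cv2.resize(w['bgr'],(500,375));o[:,500:]=c
cv2.imwrite('pics/w2.png',o)
E
```

```text
t 6.47 tcp [ 0.5759 -0.1818  0.2437] F [ 0.4 -0.2 -2.9] gap 0.241 gf 69.5 yaw 85.4 tilt [-0.0003  0.0002]
travel [ 0.0008 -0.0016  0.0797] turn [ 0.0001 -0.0001  0.0005] rows 1.528945840015428 0.012370952628994313
[242 229]
```

View pics/w2.png

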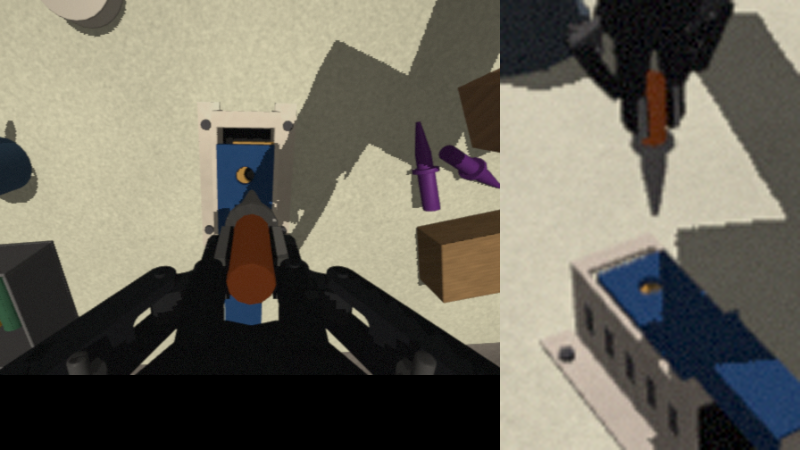

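The pin is held upright, tip at about (252,190) in the half-size wrist view, and the hole is at (245,175). I measure the pin's axis relative to the hole in this same camera.

```bash
cat > tip.py <<'E'
from m import *
def axis(w,ztip,lo=.003,hi=.06):
    """pin taper centre at heights, via depth silhouettes: fit surface points to a cone of known taper"""
    P=cloud(w);s=manip.sense()['tcp_pos'];h=P[...,2]-ztip
    m=(h>lo)&(h<hi)&(np.hypot(P[...,0]-s[0],P[...,1]-s[1])<.02)
    Q=P[m];hh=Q[:,2]-ztip;r=np.where(hh<.045,.003+hh*7/45,.010)
    from scipy.optimize import least_squares
    f=least_squares(lambda p:np.hypot(Q[:,0]-p[0]-p[2]*hh,Q[:,1]-p[1]-p[3]*hh)-r,(s[0],s[1],0,0),loss='soft_l1',f_scale=.0005)
    return f.x,len(Q),np.abs(f.fun).mean()
E
python3 - <<'E'
from tip import *
w=snap('wrist');s=manip.sense();print(s['tcp_pos'])
print(hole(w))
for dz in(-.003,0,.003):print(axis(w,s['tcp_pos'][2]-.082+dz))
E
```

```text
[ 0.57603661 -0.18201551  0.24378482]
((0.5738661885261536, -0.18728788197040558), 0.011578602716326714)
(array([ 0.57432595, -0.18050713, -0.0021494 , -0.00352713]), 169, np.float64(0.00016901174841693297))
(array([ 0.57362652, -0.18043663,  0.00657569, -0.00489871]), 167, np.float64(0.00011088883326114303))
(array([ 0.57308089, -0.18037665,  0.00919425, -0.00582424]), 162, np.float64(0.00012793615625263536))
```

Call:
apply_moves(claw=[-0.7, -0.7, -0.7, -0.7, -0.7], travel=[[-0.0015, -0.003, 0.025], [-0.0015, -0.003, 0.05], [-0.0015, -0.003, 0.065], [-0.0015, -0.003, 0.0725], [-0.0015, -0.003, 0.0725]], turn=[[0, 0, 0], [0, 0, 0], [0, 0, 0], [0, 0, 0], [0, 0, 0]])

```text
t: 6.93
tcp_pos: [0.5762, -0.1847, 0.1842]
tool_rot: [0.041, 0.999, 0.001, -0.001]
force: [-0.4, -0.3, -1.9]
finger_gap: 0.236
gripper_force: 69.5
```

Call:
apply_moves(claw=[-0.7, -0.7, -0.7], travel=[[0, 0, 0], [0, 0, 0], [0, 0, 0]], turn=[[0, 0, 0], [0, 0, 0], [0, 0, 0]])

```text
t: 7.18
tcp_pos: [0.5778, -0.1859, 0.1869]
tool_rot: [0.041, 0.999, -0.001, 0.001]
force: [-0.3, 0.6, -2.5]
finger_gap: 0.236
gripper_force: 69.5
```

```bash
python3 - <<'E'
from tip import *
w=snap('wrist');go((.577,-.1845,.15),85.3);s=manip.sense()
try: print(hole(w))
except Exception as e: print(e)
for dz in(-.002,0,.002):print(axis(w,s['tcp_pos'][2]-.082+dz))
b=snap('scene');t=snap('top')
x,y=px(b,(.575,-.185,.10)).astype(int);c=cv2.resize(b['bgr'][y-40:y+40,x-40:x+40],(400,400),interpolation=2)
x,y=px(w,(.575,-.185,.10)).astype(int);d=cv2.resize(w['bgr'][y-40:y+40,x-40:x+40],(400,400),interpolation=2)
cv2.imwrite('pics/w3.png',np.hstack([c,d]))
E
```

```text
t 7.23 tcp [ 0.5777 -0.1859  0.1868] F [ 0.6  0.1 -2. ] gap 0.237 gf 69.5 yaw 85.3 tilt [ 0.002  -0.0011]
travel [0.0012 0.0017 0.046 ] turn [-0.0003  0.0007 -0.    ] rows 0.8824398908078267 0.01818792530099797
((0.5944695472717285, -0.1871308833360672), 0.031169507652521133)
(array([ 0.57624952, -0.18471309, -0.00275962, -0.002029  ]), 170, np.float64(0.0001284789728067164))
(array([ 0.57580409, -0.18466248,  0.00227066, -0.00316131]), 168, np.float64(0.00010140362012040391))
(array([ 0.57540975, -0.18458775,  0.00493115, -0.00487348]), 162, np.float64(0.00010785201521992025))
```

View pics/w3.png

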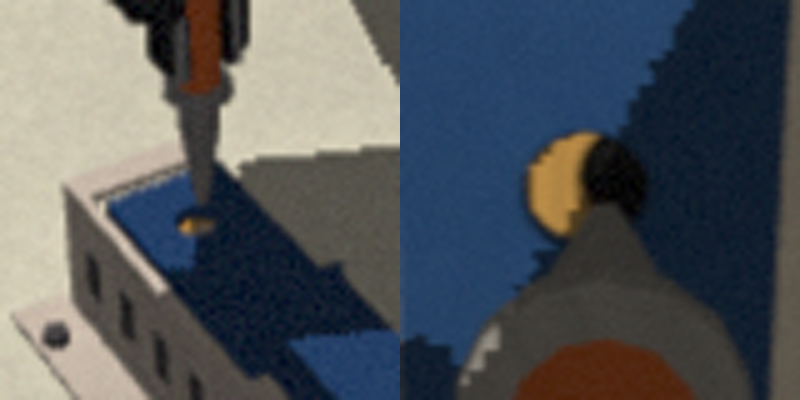

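In the wrist view the tip is at (605,205), close to the dark lens (615,175). A nudge of about 1 mm towards +y, then gently down into both holes.

Call:
apply_moves(claw=[-0.7, -0.7, -0.7, -0.7, -0.7], travel=[[0.0008, 0.0015, 0], [0.0008, 0.0015, 0.005], [0.0008, 0.0015, 0.01], [0.0008, 0.0015, 0.015], [0.0008, 0.0015, 0.015]], turn=[[0, 0, 0], [0, 0, 0], [0, 0, 0], [0, 0, 0], [0, 0, 0]])

```text
t: 7.75
tcp_pos: [0.5757, -0.1839, 0.1723]
tool_rot: [0.041, 0.999, 0.001, -0.001]
force: [-0.2, 0.2, -2.1]
finger_gap: 0.243
gripper_force: 69.5
```

Call:
apply_moves(claw=[-0.7, -0.7, -0.7, -0.7, -0.7], travel=[[0, 0, 0.003], [0, 0, 0.006], [0, 0, 0.009], [0, 0, 0.012], [0, 0, 0.012]], turn=[[0, 0, 0], [0, 0, 0], [0, 0, 0], [0, 0, 0], [0, 0, 0]])

```text
t: 8.17
tcp_pos: [0.5762, -0.1842, 0.1634]
tool_rot: [0.041, 0.999, 0.0, -0.001]
force: [-0.0, 0.8, -2.3]
finger_gap: 0.243
gripper_force: 69.5
```

```bash
python3 - <<'E'
from tip import *
w=snap('wrist');go((.577,-.1845,.127),85.3);s=manip.sense();np.save('w4.npy',w,allow_pickle=True)
for dz in(-.002,0,.002):print(axis(w,s['tcp_pos'][2]-.082+dz,lo=.02))
E
```

```text
t 8.22 tcp [ 0.5763 -0.1842  0.1637] F [-0.5 -0.3 -1.8] gap 0.237 gf 69.5 yaw 85.3 tilt [-0.0007  0.0003]
travel [-0.0009 -0.0003  0.0459] turn [ 0.0001 -0.0002 -0.0001] rows 0.8798525439049955 0.006144176094016493
(array([ 0.57444702, -0.18273581, -0.00390585, -0.00687   ]), 140, np.float64(0.00013672748342161508))
(array([ 0.57384414, -0.18268769,  0.00538386, -0.00801959]), 132, np.float64(0.00011607129327912677))
(array([ 0.57341312, -0.18264157,  0.00894191, -0.00898418]), 123, np.float64(0.00012662755026474128))
```

Call:
apply_moves(claw=[-0.7, -0.7, -0.7, -0.7, -0.7], travel=[[0, 0, 0.002], [-0.0005, 0, 0.004], [-0.001, 0, 0.006], [-0.001, 0, 0.008], [-0.001, 0, 0.01]], turn=[[0, 0, 0], [0, 0, 0], [0, 0, 0], [0, 0, 0], [0, 0, 0]])

```text
t: 8.63
tcp_pos: [0.5774, -0.1844, 0.1559]
tool_rot: [0.041, 0.999, -0.0, 0.0]
force: [0.1, -0.1, -2.6]
finger_gap: 0.238
gripper_force: 69.5
```

Call:
apply_moves(claw=[-0.7, -0.7, -0.7, -0.7, -0.7], travel=[[0, 0, 0.002], [0, 0, 0.004], [0, 0.0003, 0.006], [0, 0.0006, 0.008], [0, 0.0006, 0.008]], turn=[[0, 0, 0], [0, 0, 0], [0, 0, 0], [0, 0, 0], [0, 0, 0]])

```text
t: 9.05
tcp_pos: [0.5777, -0.1847, 0.1498]
tool_rot: [0.041, 0.999, -0.001, 0.0]
force: [-0.6, -2.5, -1.2]
finger_gap: 0.238
gripper_force: 69.5
```

```bash
python3 - <<'E'
from tip import *
w=snap('wrist');go((.577,-.1845,.127),85.3);s=manip.sense()
print(s['tcp_pos'][2]-.082,axis(w,s['tcp_pos'][2]-.082,lo=.025))
E
```

```text
t 9.10 tcp [ 0.5777 -0.1847  0.1498] F [-0.  -3.  -1.6] gap 0.239 gf 69.5 yaw 85.3 tilt [ 0.0007 -0.0015]
travel [0.0009 0.0002 0.0285] turn [-0.0004  0.0003  0.    ] rows 0.5467478093180977 0.013034575983257867
0.0677895061656394 (array([ 0.55862486, -0.18257141,  0.39578327, -0.01138002]), 911, np.float64(0.0058561115606161375))
```

Call:
apply_moves(claw=[-0.7, -0.7, -0.7, -0.7, -0.7], travel=[[0, 0.0004, 0.002], [0, 0.0008, 0.004], [0, 0.0012, 0.006], [0, 0.0014, 0.008], [0, 0.0016, 0.01]], turn=[[0, 0, 0], [0, 0, 0], [0, 0, 0], [0, 0, 0], [0, 0, 0]])

```text
t: 9.52
tcp_pos: [0.5782, -0.1839, 0.1435]
tool_rot: [0.041, 0.999, -0.001, 0.001]
force: [-3.0, -2.8, 8.1]
finger_gap: 0.241
gripper_force: 70.4
```

Call:
apply_moves(claw=[-0.7, -0.7, -0.7, -0.7, -0.7], travel=[[0, 0.0003, 0.002], [0, 0.0006, 0.004], [0, 0.0009, 0.006], [0, 0.0012, 0.008], [0, 0.0012, 0.008]], turn=[[0, 0, 0], [0, 0, 0], [0, 0, 0], [0, 0, 0], [0, 0, 0]])

```text
t: 9.93
tcp_pos: [0.5781, -0.1827, 0.1366]
tool_rot: [0.041, 0.999, -0.001, 0.001]
force: [-2.0, -4.0, 4.0]
finger_gap: 0.235
gripper_force: 70.4
```

```bash
python3 - <<'E'
from tip import *
go((.577,-.18,.11),85.3)
t=snap('top')
E
```

```text
t 9.93 tcp [ 0.5781 -0.1827  0.1366] F [-2. -4.  4.] gap 0.235 gf 70.4 yaw 85.3 tilt [ 0.0017 -0.0023]
travel [0.0017 0.0034 0.0333] turn [-0.0007  0.0006  0.0001] rows 0.6425969952666124 0.023201161909226487
```

Call:
apply_moves(claw=[-0.7, -0.7, -0.7, -0.7, -0.7], travel=[[0.0003, 0.0003, 0.002], [0.0005, 0.0006, 0.004], [0.0005, 0.0009, 0.006], [0.0005, 0.0012, 0.008], [0.0005, 0.0015, 0.01]], turn=[[0, 0, 0], [0, 0, 0], [0, 0, 0], [0, 0, 0], [0, 0, 0]])

```text
t: 10.4
tcp_pos: [0.5779, -0.1815, 0.1289]
tool_rot: [0.041, 0.999, -0.001, 0.001]
force: [-1.0, -3.1, 6.3]
finger_gap: 0.242
gripper_force: 70.4
```

Call:
apply_moves(claw=[-0.7, -0.7, -0.7, -0.7], travel=[[0, 0.0003, 0.002], [0, 0.0006, 0.004], [0, 0.0009, 0.006], [0, 0.0009, 0.006]], turn=[[0, 0, 0], [0, 0, 0], [0, 0, 0], [0, 0, 0]])

```text
t: 10.73
tcp_pos: [0.5779, -0.1806, 0.1235]
tool_rot: [0.041, 0.999, -0.001, 0.001]
force: [-1.7, -3.1, 4.9]
finger_gap: 0.241
gripper_force: 70.4
```

```bash
python3 - <<'E'
from tip import *
go((.577,-.18,.11),85.3)
E
```

```text
t 10.73 tcp [ 0.5779 -0.1806  0.1235] F [-1.7 -3.1  4.9] gap 0.241 gf 70.4 yaw 85.3 tilt [ 0.0018 -0.0019]
travel [0.0012 0.0007 0.0169] turn [-0.0006  0.0006  0.    ] rows 0.32522265548690554 0.0207740338655162
```

Call:
apply_moves(claw=[-0.7, -0.7, -0.7, -0.7, -0.7], travel=[[0.0003, 0.0003, 0.002], [0.0005, 0.0006, 0.004], [0.0005, 0.0009, 0.006], [0.0005, 0.0011, 0.008], [0.0005, 0.0012, 0.01]], turn=[[0, 0, 0], [0, 0, 0], [0, 0, 0], [0, 0, 0], [0, 0, 0]])

```text
t: 11.15
tcp_pos: [0.5778, -0.1801, 0.1148]
tool_rot: [0.041, 0.999, -0.001, 0.001]
force: [-0.4, -5.9, 3.5]
finger_gap: 0.24
gripper_force: 70.1
```

```bash
python3 - <<'E'
from tip import *
go((.577,-.18,.11),85.3)
E
```

```text
t 11.15 tcp [ 0.5778 -0.1801  0.1148] F [-0.4 -5.9  3.5] gap 0.24 gf 70.1 yaw 85.3 tilt [ 0.0021 -0.0027]
travel [0.001 0.    0.006] turn [-0.0008  0.0007  0.0001] rows 0.11605534898349573 0.026974321377248183
```

Call:
apply_moves(claw=[-0.7, -0.7, -0.7, -0.7], travel=[[0, -0.0003, 0.001], [0, -0.0005, 0.0025], [0, -0.0005, 0.004], [0, -0.0005, 0.005]], turn=[[0, 0, 0], [0, 0, 0], [0, 0, 0], [0, 0, 0]])

```text
t: 11.48
tcp_pos: [0.5778, -0.1802, 0.1105]
tool_rot: [0.041, 0.999, -0.001, 0.001]
force: [0.4, -5.4, 1.6]
finger_gap: 0.239
gripper_force: 70.1
```

Call:
apply_moves(claw=[-0.7, -0.7, -0.7], travel=[[0, 0, 0.001], [0, 0, 0.002], [0, 0, 0.002]], turn=[[0, 0, 0], [0, 0, 0], [0, 0, 0]])

```text
t: 11.73
tcp_pos: [0.5778, -0.1801, 0.1099]
tool_rot: [0.041, 0.999, -0.001, 0.001]
force: [-1.4, -4.5, 7.8]
finger_gap: 0.243
gripper_force: 70.6
```

Call:
apply_moves(claw=[-0.7, -0.7, -0.7], travel=[[0, -0.0003, 0.001], [0, -0.0003, 0.0015], [0, -0.0003, 0.0015]], turn=[[0, 0, 0], [0, 0, 0], [0, 0, 0]])

```text
t: 11.98
tcp_pos: [0.5778, -0.1802, 0.1099]
tool_rot: [0.041, 0.999, -0.001, 0.001]
force: [-1.8, -3.4, 13.6]
finger_gap: 0.238
gripper_force: 70.9
```

```bash
python3 - <<'E'
from tip import *
w=snap('wrist');b=snap('scene');go((.577,-.18,.11),85.3)
P=cloud(w);D=np.hypot(P[...,0]-.5755,P[...,1]+.178)
m=(D>.0125)&(D<.0165)&(P[...,2]>.085)&(P[...,2]<.106);print('collar top z',np.median(P[m][:,2]),m.sum())
m=(D>.02)&(D<.028)&(abs(P[...,2]-.094)<.006);print('arm top z',np.median(P[m][:,2]),m.sum())
x,y=px(b,(.575,-.185,.10)).astype(int);cv2.imwrite('pics/w5.png',np.hstack([cv2.resize(b['bgr'][y-40:y+40,x-40:x+40],(400,400),interpolation=2),cv2.resize(w['bgr'][y0-40:y0+40,x0-40:x0+40] if (lambda q:globals().update(x0=int(q[0]),y0=int(q[1])))(px(w,(.5755,-.178,.1))) is None else 0,(400,400),interpolation=2)]))
E
```

```text
t 12.08 tcp [ 0.5778 -0.1801  0.1099] F [-2.1 -4.3 14.1] gap 0.238 gf 70.9 yaw 85.3 tilt [ 0.0025 -0.0019]
travel [ 0.0011  0.0001 -0.0002] turn [-0.0005  0.0009  0.    ] rows 0.020877466639889174 0.02551241129611902
collar top z 0.09937472141585235 605
arm top z 0.09388184529605774 2073
```

View pics/w5.png

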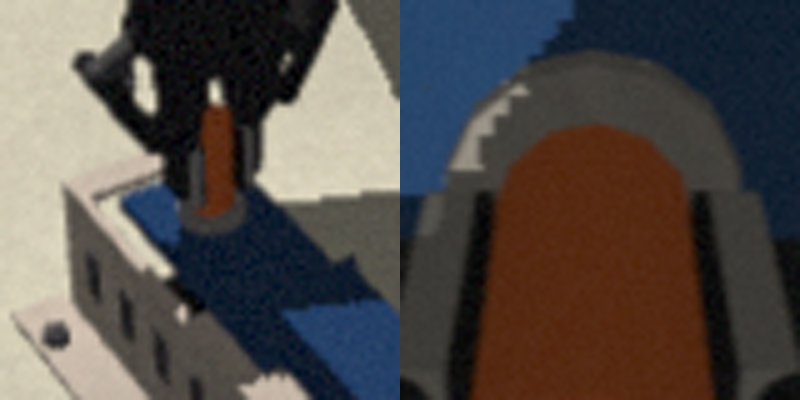

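The collar sits on the arm: its top is at 0.0994 m, the arm's top face is at 0.0939 m, and force rises with no further travel. I ease the load, open the gripper and go up.

Call:
apply_moves(claw=[-0.7, -0.6, -0.45, -0.3, -0.1], travel=[[0, 0, -0.002], [0, 0, -0.002], [0, 0, -0.002], [0, 0, -0.002], [0, 0, -0.002]], turn=[[0, 0, 0], [0, 0, 0], [0, 0, 0], [0, 0, 0], [0, 0, 0]], newtons=20)

```text
t: 12.5
tcp_pos: [0.5758, -0.1777, 0.1082]
tool_rot: [0.041, 0.999, 0.002, -0.001]
force: [-0.3, 0.3, -0.0]
finger_gap: 0.445
gripper_force: 0.0
```

Call:
apply_moves(claw=[-0.1, -0.1, -0.1], travel=[[0, 0, 0], [0, 0, 0], [0, 0, 0]], turn=[[0, 0, 0], [0, 0, 0], [0, 0, 0]])

```text
t: 12.75
tcp_pos: [0.5765, -0.1787, 0.1087]
tool_rot: [0.041, 0.999, 0.001, -0.001]
force: [0.1, -0.5, 0.4]
finger_gap: 0.447
gripper_force: 0.0
```

Call:
apply_moves(claw=[-0.1, -0.1, -0.1, -0.1, -0.1], travel=[[0, 0, -0.01], [0, 0, -0.04], [0, 0, -0.08], [0, 0, -0.12], [0, 0, -0.15]], turn=[[0, 0, 0], [0, 0, 0], [0, 0, 0], [0, 0, 0], [0, 0, 0]])

```text
t: 13.17
tcp_pos: [0.5776, -0.1795, 0.2323]
tool_rot: [0.041, 0.999, -0.0, 0.001]
force: [0.3, 0.5, -1.5]
finger_gap: 0.451
gripper_force: 0.0
```

Call:
apply_moves(claw=[-0.1, -0.1, -0.1, -0.1, -0.1], travel=[[0.05, 0, 0], [0.08, 0, 0], [0.08, 0, 0], [0.08, 0, 0], [0.08, 0, 0]], turn=[[0, 0, 0], [0, 0, 0], [0, 0, 0], [0, 0, 0], [0, 0, 0]])

```text
t: 13.58
tcp_pos: [0.514, -0.1745, 0.23]
tool_rot: [0.041, 0.999, -0.0, 0.001]
force: [0.3, -0.5, 0.6]
finger_gap: 0.448
gripper_force: 0.0
```

```bash
python3 - <<'E'
from tip import *
w=snap('wrist');b=snap('scene');go((.577,-.18,.25),85.3)
P=cloud(w);hsv=cv2.cvtColor(w['bgr'],cv2.COLOR_BGR2HSV)
m=(cv2.inRange(hsv,(4,140,50),(20,255,255))>0)&(P[...,2]>.145)&(np.hypot(P[...,0]-.5755,P[...,1]+.178)<.03)
print('handle top',P[m].mean(0),m.sum(),P[m][:,2].max())
D=np.hypot(P[...,0]-.5755,P[...,1]+.178)
k=(D>.0125)&(D<.0165)&(P[...,2]>.085)&(P[...,2]<.106);print('collar',np.median(P[k][:,2]),k.sum(),P[k].mean(0))
x,y=px(b,(.575,-.185,.12)).astype(int);cv2.imwrite('pics/w6.png',np.hstack([cv2.resize(b['bgr'][y-50:y+50,x-50:x+50],(400,400),interpolation=2),cv2.resize(w['bgr'],(400,300))[:,:].copy() if 0 else cv2.resize(w['bgr'],(400,400))]))
E
```

```text
t 13.68 tcp [ 0.5143 -0.1745  0.2295] F [-0.3 -0.3 -0.2] gap 0.446 gf 0.0 yaw 85.3 tilt [ 0.0014 -0.0006]
travel [-0.0786 -0.0004 -0.0256] turn [-0.0001  0.0004 -0.    ] rows 1.5865072343334397 0.011866376140513224
handle top [ 0.5731124  -0.17917792  0.15352937] 565 0.15631110198289844
collar 0.0994749965473604 263 [ 0.56837713 -0.17628562  0.09878041]
```

View pics/w6.png

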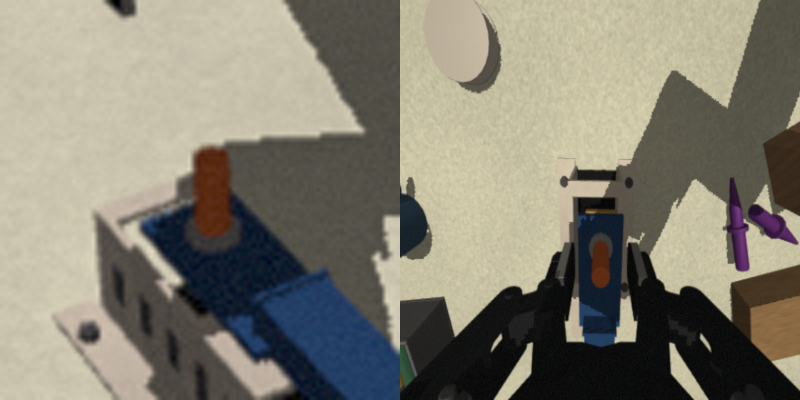

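The pin stands upright with its collar flush (left view about (212,195)). The arm is drawn over and the gripper is clear.

```bash
python3 -c "
from station import manip
print(manip.sign_off())"
```

```text
the job is handed in; nothing more can be done
None
```

The tapered pin is home with its collar flush on the blue arm and standing upright, the arm drawn into line (14–15 N peak at the wrist), and the job is handed in; the two purple lookalikes, balanced on their tips at the start, toppled during the run without the gripper coming near them, and I left them where they lie.

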